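# Square up two painted panels in the registration corner

### The job

Push the two painted panels up flush against the long bar of the metal corner guide and slide them along it, tight against each other and against its short end bar, so that they lie as one straight row in the corner, in either order. The paint is still wet, so push only on the edges: do not touch the painted faces, and keep the panels flat on the table without picking them up. Leave the paint jars, small pot, squeeze bottle, tape and brush where they are.

Things in the scene. Friction and masses are not known exactly. Their poses are not given: they have to be found in the camera images.
- guide: fixed L of flat dark-grey steel bar, 26 mm wide, 12 mm high, turned up to 0.1 rad from the robot's axes. Origin: its inner corner, at table height. +y runs along the inner face (plane x = 0) of the long bar, 400 mm, which lies on the far side from the robot; -x runs along the inner face (plane y = 0) of the short end bar, 136 mm. The panels belong at x < 0, y > 0.
- panel_red: loose flat MDF panel, terracotta, red and pink shapes on cream, bare brown border 10 mm wide; 120 mm along its x, 160 mm along its y, 12 mm thick, about 0.19 kg. Lies painted side up, turned up to 0.25 rad from the guide's axes; the two may lie in either order. Origin: centre of its underside, z up; its +x long edge faces the guide's long bar.
- panel_blue: loose flat MDF panel, blue and green shapes on cream, bare brown border 10 mm wide; 120 mm along its x, 160 mm along its y, 12 mm thick, about 0.19 kg. Lies painted side up, turned up to 0.25 rad from the guide's axes; the two may lie in either order. Origin: centre of its underside, z up; its +x long edge faces the guide's long bar.
- panel_red_face: the wet painted area of panel_red (fixed to it): 100 x 140 mm, level with the panel's top, centred, so it stops 10 mm short of every edge; same origin and axes as the panel. Not to be touched.
- panel_blue_face: the wet painted area of panel_blue (fixed to it): 100 x 140 mm, level with the panel's top, centred, so it stops 10 mm short of every edge; same origin and axes as the panel. Not to be touched.
- jar_red: loose screw-top paint jar, red with a white lid, 84 mm diameter, 115 mm high, standing upright behind the long bar of the guide; origin at the centre of its underside. A bystander.
- jar_blue: loose screw-top paint jar, blue with a white lid, 84 mm diameter, 115 mm high, standing upright behind the long bar of the guide; origin at the centre of its underside. A bystander.
- jar_green: loose screw-top paint jar, green with a white lid, 84 mm diameter, 115 mm high, standing upright behind the long bar of the guide; origin at the centre of its underside. A bystander.
- pot: small loose yellow paint pot with a black lid, 46 mm diameter, 42 mm high, standing on the robot's side of the panels, near the gap between them; origin at the centre of its underside. A bystander.
- squeeze_bottle: loose orange squeeze bottle with a pointed nozzle, 62 mm diameter, 196 mm high, upright beyond the short end bar; origin at the centre of its underside. A bystander.
- tape: loose roll of masking tape lying flat, 100 mm outside diameter, 24 mm high, to the left of the panels; origin at the centre of its underside. A bystander.
- brush: loose flat paint brush about 200 mm long lying on the table to the right of the short end bar; origin at its middle underneath, x along the handle. A bystander.
Mind the look-alikes: they are no part of the job. Leave any purple look-alike of the panel_blue alone. What is shaped like the panel_red but turquoise is not meant.

How it is judged:
By the outcome, as a careful person would: the job done as asked, in the order asked, and still so for the second after the job is handed in, with the robot touching nothing.
It also fails if it takes over 54 s, if anything falls off the work surface, if the arm or the gripper's body presses on something with over 40 N, if the wrist force passes 120 N, or if a joint passes its speed limit or range.

### The arm

A 6-joint arm with a two-finger parallel gripper is mounted at the origin on the work surface. World frame = base frame: x ahead of the robot, y to its left, z up, the work surface at z = 0. Lengths are in mm, angles in rad, forces in N, time in s.
With the tool pointing down it reaches from about 350 to 775 mm from the base axis. Payload 7.3 kg.
Tool frame: the origin (TCP) lies midway between the tips of the shut fingers; the grasp point (between the pads) lies 19 mm behind it; z points along the fingers, y is the line along which they close (so a half turn about z gives the same grasp; the last joint's range is limited). The gripper opens to 92 mm and grips with 3 to 60 N. Pads are 19 mm wide; open, the fingers measure 130 mm over their backs; the gripper's body (75 mm by 190 mm) begins 47 mm behind the grasp point.
Start: joints at [1.111, 0.342, 1.524, -0, 1.275, -0.146], TCP at [162.04, 499.388, 226.741] pointing down, gripper open.
Joint ranges: [-2.53, 2.53], [-0.77, 2.02], [0.04, 2.7], [-1, 4.14], [0.28, 2.66], [-3.11, 3.11]. Speed limits (rad/s): [2.57, 2.57, 3.14, 3.14, 3.14, 3.14].

### API

Orientations are given as [roll, pitch, yaw] about the fixed x, y, z axes, in that order (R = Rz(yaw) Ry(pitch) Rx(roll)).
In Python, from plant import get_obs, capture, camera_model, close_job, search_frame, regions_of, pinpoint gives the robot as it stands. The module is installed in compiled form; this text tells all that it offers.
- The arm moves only by the shell command python3 -m pendant 'ROWS'. ROWS is JSON, one flat list of numbers, 7 for each row, row after row: the shift along the tool's x, y, z in units of 30 mm (1.0 is 30 mm), then the turn, a rotation vector about the tool's x, y, z in units of 4 degrees (1.0 is 4 degrees), then the closure, from -1 (fully open) to 1 (shut), so that 0 is half open. In form: [dx, dy, dz, wx, wy, wz, gripper, dx, dy, dz, wx, wy, wz, gripper, ...]. A call has 1 to 12 rows; each row shifts and turns the commanded pose from where the row before left it, along the tool's axes as they then stand; what a row does not reach is not made up. A row lasts 1/10 s, in which the tool goes at most 50 mm and 8.59 degrees, less where a joint would pass 70% of its speed; a pose out of reach is approached as far as the arm can. A call with a number of a shift or a turn outside -1 to 1 is refused whole. A call with a gripper value outside its range is refused whole. The fingers move at their own pace and stop on an object; the grip force is fixed at half the most. Time passes only in rows, so rows that do not move let the fingers close. It gives the time, the measured TCP pose, the force, the opening and the grip force at its end, in the units of the state.
- get_obs(): the state, without advancing time (a new reading comes with each control period).
- capture(name): name is "scene" or "top" or "wrist"; returns the picture (480x640x3 uint8, red, green, blue); there is no depth.
- camera_model(name): a dict with "fov_y" (degrees; the focal length in pixels is half the picture's height over the tangent of half this angle, whatever the lens; pixels are square), "cx", "cy" (the principal point, pixels), "pose" (4x4, takes a point from camera to world coordinates). Camera axes: x right, y up, looking along -z (the intrinsics and any distortion apply to the point x, -y, -z); pixel columns grow to the right and rows downward; lengths in mm; the calibration is good to about 2 mm. A picture is of the moment at which its call begins: read the wrist's pose just before it. camera_model takes no time and is no camera call; for the wrist camera it gives the pose at the moment of the call.
- close_job(): hands the job in; it is judged then, once.
Trained networks look in the newest picture that a camera, given by its name, has taken for a name from the list of things; names that differ only in an ending like _2 or _b are one class to them, and where a whole thing is asked for, a point or a joint stands for the part that bears it (a point fixed in the world has none). Each returns a list of dicts, best first, with "score" (0 to 1); they miss things now and then, are a little off and sometimes report something else, mostly with a low value. They report only what shows in the picture. A call takes as long as a camera call. They do not tell look-alikes from the thing itself.
- search_frame(camera, thing): "location" ([column, row] in pixels, amid what is visible of it).
- regions_of(camera, thing): "pixels" (480x640 bool, what is visible of it) and "location" ([column, row] in pixels, amid what is visible of it).
- pinpoint(camera, thing): "location" ([column, row] in pixels: a listed point, or the origin of a listed thing).
The state is a dict: "time": time; "joint_positions": joint angles; "dq": joint speeds; "tau": joint torques, N m; "tool_pos": TCP position; "tcp_rot": TCP orientation; "contact_force": force on the tool from outside, world axes, zero at the start; "moment": the same for the moment, N m; "grip_width": finger opening in mm; "finger_force": force on a finger pad.
Only numpy, scipy, OpenCV 4.12 (cv2) and the standard library are available. Lean on these libraries where they do the work, as an engineer would, in place of code of your own. Each camera call takes 0.05 s, during which the arm holds its last target. There are 200 camera calls.

## Working session

There is one attempt and no reset: what is moved stays moved. The work goes in short steps, Python scripts to look and compute and a shell command to move; the robot and the scene stay as the last step left them, time stands still between calls to the robot, and variables do not carry over. Pictures are saved under pics/ and viewed, at most 10 in all, crops included, and the job is handed in when it is done.

```bash
mkdir -p pics; ls; python3 - <<'E'
from plant import *
import cv2
for n in ("top","scene"):
    im=capture(n); cv2.imwrite(f"pics/{n}0.png",im[:,:,::-1])
    m=camera_model(n); print(n,m)
print(get_obs())
E
```

```text
pics
top {'fov_y': 44.2889705455336, 'cx': 319.7831989423704, 'cy': 236.98676377963648, 'pose': array([[-2.73148309e-02,  9.98388280e-01, -4.97467814e-02,
         4.91702598e+02],
       [-9.99588838e-01, -2.77141113e-02, -7.35412036e-03,
         3.37177305e+01],
       [-8.72095541e-03,  4.95254509e-02,  9.98734787e-01,
         1.31546591e+03],
       [ 0.00000000e+00,  0.00000000e+00,  0.00000000e+00,
         1.00000000e+00]])}
scene {'fov_y': 54.874269815507915, 'cx': 326.23354470835415, 'cy': 241.08445883029103, 'pose': array([[ 3.99016098e-01, -5.58136496e-01,  7.27509316e-01,
         1.26430022e+03],
       [ 9.16694993e-01,  2.61298151e-01, -3.02313688e-01,
        -2.70307322e+02],
       [-2.13645363e-02,  7.87532176e-01,  6.15903100e-01,
         6.49894655e+02],
       [ 0.00000000e+00,  0.00000000e+00,  0.00000000e+00,
         1.00000000e+00]])}
{'time': 0.1, 'joint_positions': array([ 1.11099776e+00,  3.42646324e-01,  1.52493562e+00, -7.61398802e-06,
        1.27539576e+00, -1.45999769e-01]), 'dq': array([-0.0001107 , -0.00179231, -0.00208402, -0.00175587, -0.00150921,
        0.0010618 ]), 'tau': array([ 1.63610363e-03, -4.32002449e+01, -2.44695801e+01,  7.18795834e-02,
        5.25895553e-02, -1.20371587e-05]), 'tool_pos': array([161.86931193, 499.0349839 , 226.11301823]), 'tcp_rot': array([-3.14022127e+00, -1.94296382e-04,  2.82779595e+00]), 'contact_force': array([ 0.59876103, -0.0981342 , -0.39233571]), 'moment': array([-0.00967867, -0.00319125, -0.01700055]), 'finger_force': 0.0, 'grip_width': 92.02158607181121}
```

View pics/top0.png

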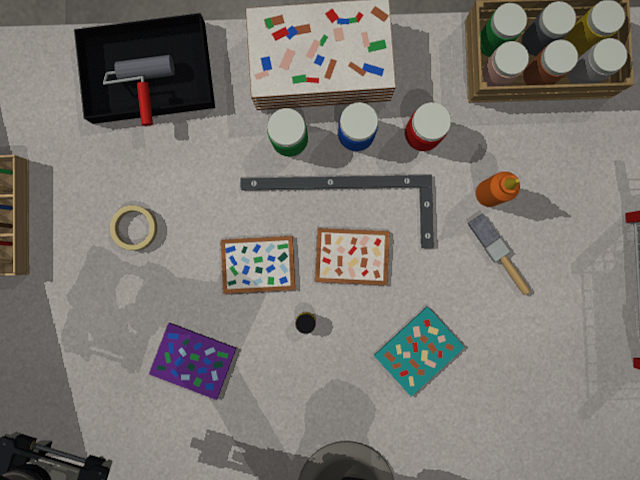

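View pics/scene0.png

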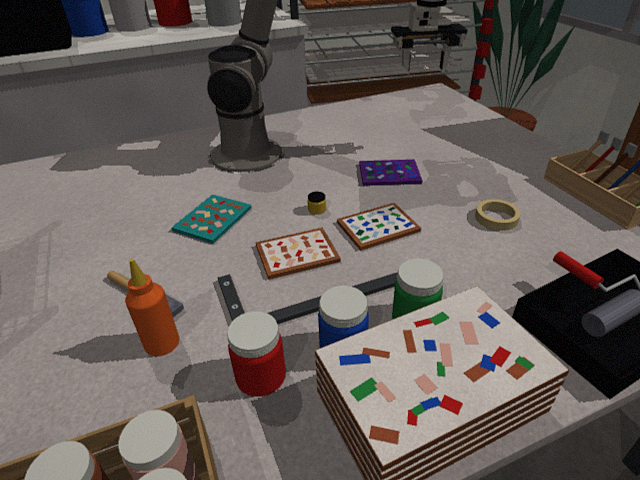

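The top view shows panel_blue at (259,264) and panel_red at (353,256). The look-alikes are purple at (193,360) and turquoise at (420,350). The guide's inner corner is near (421,187), the pot at (305,323) and the tape at (133,228). I choose the two cream-faced panels with brown borders, as described, and will measure them and check in a crop.

```bash
cat > h.py <<'E'
import numpy as np, cv2
from plant import *
def to_world(cam,px,z):
    m=camera_model(cam); f=240/np.tan(np.radians(m["fov_y"]/2)); P=m["pose"]
    px=np.atleast_2d(px).astype(float)
    d=np.c_[(px[:,0]-m["cx"])/f,-(px[:,1]-m["cy"])/f,-np.ones(len(px))]@P[:3,:3].T
    t=(z-P[2,3])/d[:,2]; return P[:3,3]+d*t[:,None]
def rect(cam,mask,z):
    c=max(cv2.findContours(mask.astype(np.uint8),cv2.RETR_EXTERNAL,cv2.CHAIN_APPROX_NONE)[0],key=cv2.contourArea)[:,0]
    w=to_world(cam,c,z)[:,:2].astype(np.float32)
    r=cv2.minAreaRect(w); return r,w
E
python3 - <<'E'
from h import *
im=capture("top")
vis=im[:,:,::-1].copy()
for n,z in (("panel_blue",12),("panel_red",12),("guide",12),("pot",42),("tape",24)):
    for r in regions_of("top",n)[:4]:
        if r["score"]<.3: continue
        R,w=rect("top",r["pixels"],z)
        print(n,round(r["score"],2),np.round(r["location"]),np.round(R[0],1),np.round(R[1],1),round(R[2],1))
        if n in("guide",): np.save("guide.npy",r["pixels"])
        if n!="tape":
            cs=cv2.findContours(r["pixels"].astype(np.uint8),0,1)[0]; cv2.drawContours(vis,cs,-1,(255,0,255),1)
print(pinpoint("top","guide")[:2], to_world("top",pinpoint("top","guide")[0]["location"],0))
cv2.imwrite("pics/crop1.png",cv2.resize(vis[160:360,190:450],None,fx=3,fy=3,interpolation=cv2.INTER_CUBIC)[:600,:780])
# guide inner edges: dark pixels
g=np.load("guide.npy")
def edge(pts): 
    w=to_world("top",pts,12)[:,:2]; vx,vy,x,y=cv2.fitLine(w.astype(np.float32),cv2.DIST_HUBER,0,.01,.01).ravel(); return np.array([x,y]),np.array([vx,vy])
lo=[(c,np.where(g[:,c])[0].max()+.5) for c in range(255,412) if g[:,c].any()]
le=[(np.where(g[r])[0].min()-.5,r) for r in range(200,240) if g[r].any()]
(p,u),(q,v)=edge(lo),edge(le)
t=np.linalg.solve(np.c_[u,-v],q-p); print("corner",p+u*t[0],"long dir",u,np.degrees(np.arctan2(u[1],u[0])),"short",v,np.degrees(np.arctan2(v[1],v[0])))
print("base check",to_world("top",[[421,187]],12))
E
```

```text
panel_blue 0.71 [195. 362.] [293.7 331.3] [160.6 122. ] 67.7
panel_blue 0.66 [261. 264.] [502.3 182. ] [121.6 162.3] 1.8
panel_red 0.91 [415. 352.] [ 302.4 -165.8] [123.1 160.8] 39.9
panel_red 0.7 [351. 255.] [512.7 -26.3] [160.6 121.6] 85.8
guide 0.74 [364. 186.] [614.8   5.3] [428.4 162.2] 88.4
guide 0.35 [306. 324.] [371.6  80.9] [44.  45.9] 88.5
pot 0.55 [309. 326.] [373.3  79.8] [38.7 42.7] 88.5
tape 0.62 [117. 222.] [589.1 453.8] [103.3  99. ] 62.5
[{'location': [414.9, 188.0], 'score': 0.96}] [[ 661.11450336 -172.53671879    0.        ]]Traceback (most recent call last):
  File "<stdin>", line 20, in <module>
  File "<stdin>", line 17, in edge
  File "h.py", line 6, in to_world
    d=np.c_[(px[:,0]-m["cx"])/f,-(px[:,1]-m["cy"])/f,-np.ones(len(px))]@P[:3,:3].T
             ~~^^^^^
IndexError: index 0 is out of bounds for axis 1 with size 0
```

View pics/crop1.png

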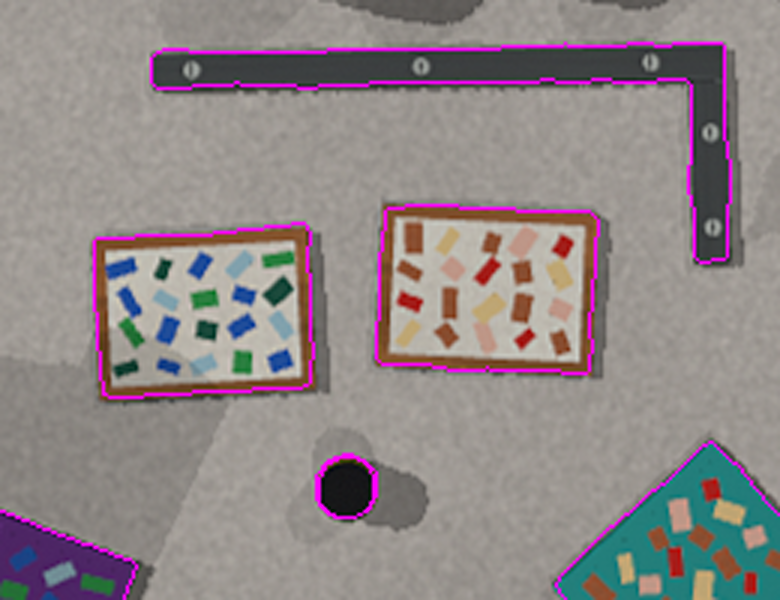

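The crop confirms it: both cream panels are clear with their outlines correct, red at right nearest the corner (crop ≈ (490,290)) and blue at left (≈(205,310)). The guide and pot outlines are correct too. Next, the guide's inner lines.

```bash
python3 - <<'E'
from h import *
im=cv2.imread("pics/top0.png"); g=np.zeros((480,640),bool)
g[165:255,230:445]=(im.max(2)<95)[165:255,230:445]
n,l,s,c=cv2.connectedComponentsWithStats(g.astype(np.uint8)); k=1+np.argmax(s[1:,4]); g=l==k; print(s[k])
R,w=rect("top",g,12); print(R)
def edge(pts): 
    w=to_world("top",pts,12)[:,:2]; vx,vy,x,y=cv2.fitLine(w.astype(np.float32),cv2.DIST_HUBER,0,.01,.01).ravel(); return np.array([x,y]),np.array([vx,vy])
(p,u),(q,v)=edge([(c,np.where(g[:,c])[0].max()+.5) for c in range(250,410)]),edge([(np.where(g[r])[0].min()-.5,r) for r in range(198,243)])
t=np.linalg.solve(np.c_[u,-v],q-p); print("corner",p+u*t[0],"long deg",np.degrees(np.arctan2(u[1],u[0])),"short",np.degrees(np.arctan2(v[1],v[0])))
for nme,box in(("blue",(215,228,302,300)),("red",(312,222,396,292))):
    m=regions_of("top","panel_"+nme) if 0 else None
E
```

```text
[ 241  175  193   74 3113]
((612.5037841796875, 4.3857879638671875), (425.8467102050781, 162.19862365722656), 88.35702514648438)
corner [ 660.60004 -179.75789] long deg 89.44675 short -0.2832524
```

```bash
python3 -m pendant '[0,0,0.8,0,0,-0.86,-1, 0,0,0.8,0,0,-0.86,-1, 0,0,0.8,0,0,-0.86,-1, 0,0,0.8,0,0,-0.86,-1, 0,0,0.8,0,0,-0.86,-1, -1,-0.6,0,0,0,0,-1, -1,-0.9,0,0,0,0,-1, -1,-1,0,0,0,0,-1, -1,-1,0,0,0,0,-1, -1,-1,0,0,0,0,-1, -1,-1,0,0,0,0,-1, -1,-1,0,0,0,0,-1]'
```

```text
time: 1.7
tool_pos: [370.5, 300.3, 106.9]
tcp_rot: [3.141, 0.0, 3.128]
contact_force: [0.2, 1.2, 0.6]
grip_width: 91.7
finger_force: 0.0
```

```bash
python3 -m pendant '[-0.8,-1,0,0,0,0,-1, -0.5,-1,0,0,0,0,-1, 0,-1,0,0,0,0,-1, 0,-1,0,0,0,0,-1, 0,-1,0,0,0,0,-1, 0,-1,0,0,0,0,-1, 0,-1,0,0,0,0,-1, 0,-1,0,0,0,0,-1, 0,-1,0,0,0,0,-1, 0,-0.8,0,0,0,0,-1, 0,-0.4,0,0,0,0,-1, 0,0,0,0,0,0,-1]'
```

```text
time: 2.9
tool_pos: [404.4, -5.9, 106.8]
tcp_rot: [-3.142, 0.001, 3.126]
contact_force: [-0.4, -0.5, 0.9]
grip_width: 91.5
finger_force: 0.0
```

```bash
python3 -m pendant '[-0.5,-0.7,0.6,0,0,0,-1, 0,0,0.9,0,0,0,-1, 0,0,0.9,0,0,0,-1, 0,0,0.6,0,0,0,-1, 0,0,0.33,0,0,0,-1, 0,0,0,0,0,0,-1]'; python3 - <<'E'
from h import *
cv2.imwrite("pics/w1.png",capture("wrist")[:,:,::-1])
E
```

```text
time: 3.5
tool_pos: [418.4, -25.2, 6.0]
tcp_rot: [3.141, -0.002, 3.129]
contact_force: [1.1, 0.3, -0.4]
grip_width: 92.0
finger_force: 0.0
```

View pics/w1.png

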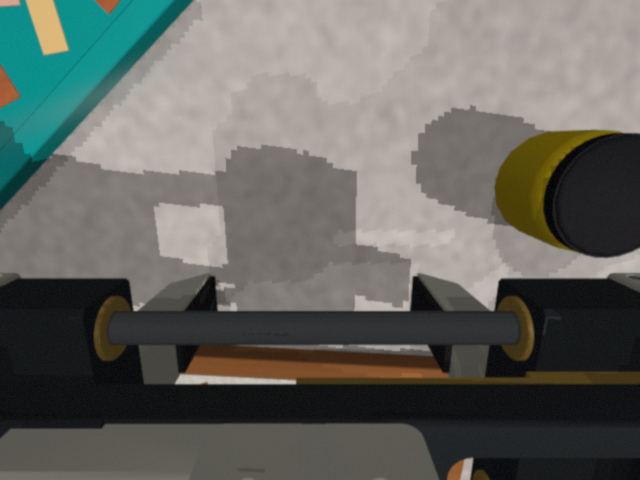

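The wrist view looks back towards the robot: the pot at (590,190) and the turquoise look-alike at (60,80) are clear, and red's brown edge is just ahead of the fingers at (320,360).

```bash
python3 -m pendant '[-0.4,0,0,0,0,0,-1, -0.2,0,0,0,0,0,-1, -0.2,0,0,0,0,0,-1, -0.25,0,0,0,0,0,-1, -0.25,0,0,0,0,0,-1, -0.25,0,0,0,0,0,-1, -0.25,0,0,0,0,0,-1, -0.25,0,0,0,0,0,-1, -0.25,0,0,0,0,0,-1, -0.25,0,0,0,0,0,-1, -0.25,0,0,0,0,0,-1, -0.2,0,0,0,0,0,-1]'; python3 -m pendant '[-0.15,0,0,0,0,0,-1, -0.1,0,0,0,0,0,-1, -0.1,0,0,0,0,0,-1, -0.08,0,0,0,0,0,-1]'
```

```text
time: 4.75
tool_pos: [509.8, -27.4, 6.8]
tcp_rot: [-3.142, 0.001, 3.128]
contact_force: [-1.5, -0.7, 0.8]
grip_width: 91.8
finger_force: 0.8
time: 5.15
tool_pos: [522.0, -27.5, 6.8]
tcp_rot: [3.141, 0.0, 3.128]
contact_force: [-1.6, -0.1, 0.8]
grip_width: 91.7
finger_force: 0.6
```

```bash
python3 -m pendant '[-0.1,0,0,0,0,0,-1, -0.1,0,0,0,0,0,-1, -0.08,0,0,0,0,0,-1]';python3 -m pendant '[-0.06,0,0,0,0,0,-1, -0.06,0,0,0,0,0,-1]'; python3 -m pendant '[-0.06,0,0,0,0,0,-1, -0.06,0,0,0,0,0,-1]'
```

```text
time: 5.45
tool_pos: [530.6, -27.7, 6.8]
tcp_rot: [3.142, 0.0, 3.128]
contact_force: [-0.3, -0.6, -0.0]
grip_width: 91.6
finger_force: 0.5
time: 5.65
tool_pos: [532.8, -27.7, 6.7]
tcp_rot: [3.141, -0.003, 3.128]
contact_force: [-7.7, -2.1, 6.6]
grip_width: 91.9
finger_force: 4.0
time: 5.85
tool_pos: [533.0, -27.6, 6.5]
tcp_rot: [3.141, -0.01, 3.129]
contact_force: [-18.9, -3.3, 15.5]
grip_width: 91.7
finger_force: 9.3
```

```bash
python3 -m pendant '[0.3,0,0,0,0,0,-1, 0.3,0,-0.3,0,0,0,-1, 0,0,-1,0,0,0,-0.5, 0,0,-1,0,0,0,0, -0.7,0.9,-0.5,0,0,0,0, -0.7,0.9,0,0,0,0,0, -0.7,0.9,0,0,0,0,0, -0.7,0.85,0,0,0,0,0, 0,0,0,0,0,1,0, 0,0,0,0,0,1,0, 0,0,0,0,0,1,0, 0,0,0,0,0,1,0]'; python3 -m pendant '[0,0,0,0,0,1,0, 0,0,0,0,0,1,0, 0,0,0,0,0,1,0, 0,0,0,0,0,1,0, 0,0,0,0,0,1,0, 0,0,0,0,0,1,0, 0,0,0,0,0,1,0, 0,0,0,0,0,1,0, 0,0,0,0,0,1,0, 0,0,0,0,0,1,0, 0,0,0,0,0,1,0, 0,0,0,0,0,1,0]'; python3 -m pendant '[0,0,0,0,0,1,0, 0,0,0,0,0,1,0, 0,0,0,0,0,1,0, 0,0,0,0,0,1,0, 0,0,0,0,0,1,0, 0,0,0,0,0,1,0, 0,0,0,0,0,0.5,0, 0,0,0,0,0,0,0]'
python3 - <<'E'
from h import *
im=capture("top"); cv2.imwrite("pics/t2.png",im[160:360,190:450,::-1].repeat(3,0).repeat(3,1))
E
```

```text
time: 7.05
tool_pos: [605.0, 78.1, 91.5]
tcp_rot: [3.141, 0.001, 2.846]
contact_force: [0.0, -0.9, 0.4]
grip_width: 46.0
finger_force: 0.0
time: 8.25
tool_pos: [605.0, 77.9, 91.6]
tcp_rot: [3.14, 0.0, 2.008]
contact_force: [-0.0, -0.8, 0.1]
grip_width: 46.1
finger_force: 0.0
time: 9.05
tool_pos: [605.0, 77.9, 91.6]
tcp_rot: [3.14, -0.0, 1.557]
contact_force: [-0.9, -0.0, 0.3]
grip_width: 45.8
finger_force: 0.0
```

View pics/t2.png

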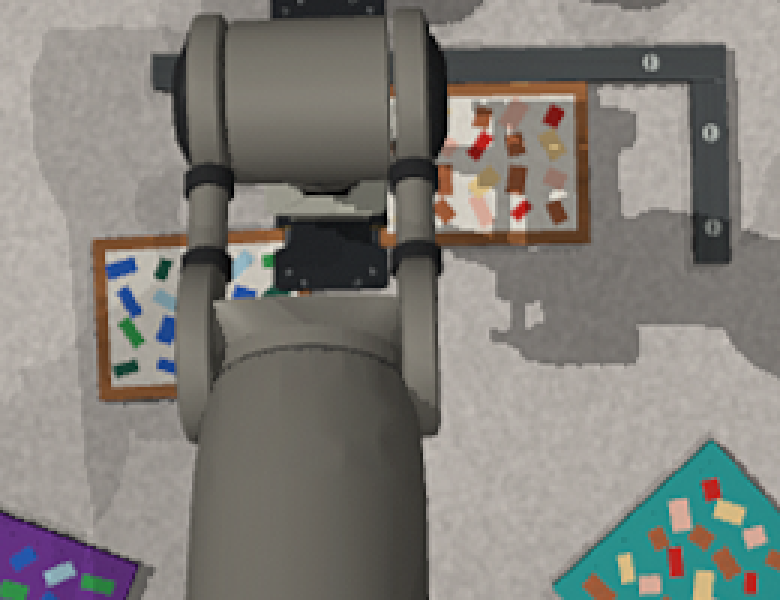

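Red is flush under the long bar, its right edge at crop x≈590 and the short bar's inner face at ≈692, with blue untouched. The tool is above the gap with its fingers along x.

```bash
python3 -m pendant '[0,0,0.9,0,0,0,0, 0,0,0.9,0,0,0,0, 0,0,0.7,0,0,0,0, 0,0,0.35,0,0,0,0, 0,0,0,0,0,0,0]'; python3 -m pendant '[-0.3,0,0,0,0,0,0, -0.25,0,0,0,0,0,0, -0.25,0,0,0,0,0,0, -0.25,0,0,0,0,0,0, -0.25,0,0,0,0,0,0, -0.25,0,0,0,0,0,0, -0.25,0,0,0,0,0,0, -0.25,0,0,0,0,0,0, -0.2,0,0,0,0,0,0, -0.2,0,0,0,0,0,0, -0.15,0,0,0,0,0,0]'
```

```text
time: 9.6
tool_pos: [604.0, 77.8, 4.2]
tcp_rot: [-3.139, -0.0, 1.558]
contact_force: [-0.2, 0.4, 0.5]
grip_width: 46.1
finger_force: 0.0
time: 10.7
tool_pos: [603.8, -0.7, 5.3]
tcp_rot: [-3.142, -0.0, 1.557]
contact_force: [-0.3, 1.5, 2.1]
grip_width: 45.9
finger_force: 1.0
```

```bash
python3 -m pendant '[-0.1,0,0,0,0,0,0, -0.1,0,0,0,0,0,0]'; python3 -m pendant '[-0.08,0,0,0,0,0,0, -0.08,0,0,0,0,0,0]'
```

```text
time: 10.9
tool_pos: [603.7, -6.3, 5.3]
tcp_rot: [-3.142, -0.0, 1.557]
contact_force: [0.1, 2.2, 1.0]
grip_width: 46.1
finger_force: 1.0
time: 11.1
tool_pos: [603.6, -11.0, 5.3]
tcp_rot: [-3.142, -0.0, 1.557]
contact_force: [0.0, 2.3, 1.5]
grip_width: 45.4
finger_force: 0.9
```

```bash
python3 -m pendant '[-0.06,0,0,0,0,0,0, -0.06,0,0,0,0,0,0]'; python3 -m pendant '[-0.06,0,0,0,0,0,0, -0.04,0,0,0,0,0,0]'
```

```text
time: 11.3
tool_pos: [603.3, -12.5, 5.3]
tcp_rot: [-3.141, -0.003, 1.557]
contact_force: [0.9, 15.7, 3.2]
grip_width: 46.1
finger_force: 8.2
time: 11.5
tool_pos: [603.3, -12.6, 5.3]
tcp_rot: [-3.141, -0.007, 1.557]
contact_force: [1.2, 26.0, 3.8]
grip_width: 45.9
finger_force: 12.9
```

```bash
python3 -m pendant '[0.3,0,0,0,0,0,0, 0.4,0,-0.3,0,0,0,0, 0,0,-1,0,0,0,0, 0,0,-1,0,0,0,0, 0.5,-0.5,-0.4,0,0,0,0, 0.95,-0.95,0,0,0,0,0, 0.95,-0.95,0,0,0,0,0, 0.95,-0.95,0,0,0,0,0, 0.95,-0.95,0,0,0,0,0, 0.95,-0.95,0,0,0,0,0, 0.6,-0.9,0,0,0,-0.5,0, 0,0,0,0,0,-1,0]'; python3 -m pendant '[0,0,0,0,0,-1,0, 0,0,0,0,0,-1,0, 0,0,0,0,0,-1,0, 0,0,0,0,0,-1,0, 0,0,0,0,0,-1,0, 0,0,0,0,0,-1,0, 0,0,0,0,0,-1,0, 0,0,0,0,0,-1,0, 0,0,0,0,0,-1,0, 0,0,0,0,0,-1,0, 0,0,0,0,0,-1,0]'; python3 -m pendant '[0,0,0,0,0,-1,-1, 0,0,0,0,0,-1,-1, 0,0,0,0,0,-1,-1, 0,0,0,0,0,-1,-1, 0,0,0,0,0,-1,-1, 0,0,0,0,0,-1,-1, 0,0,0,0,0,-1,-1, 0,0,0,0,0,-1,-1, 0,0,0,0,0,-1,-1, 0,0,0,0,0,-1,-1, 0,0,0,0,0,0,-1]'
```

```text
time: 12.7
tool_pos: [418.2, 183.1, 86.7]
tcp_rot: [-3.139, 0.0, 1.667]
contact_force: [1.1, -0.5, 0.8]
grip_width: 46.0
finger_force: 0.0
time: 13.8
tool_pos: [422.0, 181.4, 86.9]
tcp_rot: [3.141, 0.001, 2.433]
contact_force: [-0.1, -0.3, -1.3]
grip_width: 45.7
finger_force: 0.0
time: 14.9
tool_pos: [422.0, 181.4, 86.9]
tcp_rot: [-3.141, 0.001, 3.129]
contact_force: [-0.2, 0.4, 0.4]
grip_width: 91.7
finger_force: 0.0
```

```bash
python3 -m pendant '[0.15,0,0.8,0,0,0,-1, 0,0,0.9,0,0,0,-1, 0,0,0.7,0,0,0,-1, 0,0,0.3,0,0,0,-1, 0,0,0,0,0,0,-1]'; python3 -m pendant '[-0.2,0,0,0,0,0,-1, -0.2,0,0,0,0,0,-1, -0.25,0,0,0,0,0,-1, -0.25,0,0,0,0,0,-1, -0.25,0,0,0,0,0,-1, -0.25,0,0,0,0,0,-1, -0.25,0,0,0,0,0,-1, -0.25,0,0,0,0,0,-1, -0.25,0,0,0,0,0,-1, -0.25,0,0,0,0,0,-1, -0.25,0,0,0,0,0,-1, -0.25,0,0,0,0,0,-1]';  python3 -m pendant '[-0.2,0,0,0,0,0,-1, -0.15,0,0,0,0,0,-1, -0.15,0,0,0,0,0,-1, -0.1,0,0,0,0,0,-1, -0.1,0,0,0,0,0,-1]'
```

```text
time: 15.4
tool_pos: [416.7, 181.3, 4.7]
tcp_rot: [-3.141, -0.002, 3.127]
contact_force: [0.5, 0.3, -0.2]
grip_width: 91.8
finger_force: 0.0
time: 16.6
tool_pos: [504.9, 180.3, 5.3]
tcp_rot: [3.141, 0.0, 3.128]
contact_force: [-2.5, 0.1, 1.6]
grip_width: 91.7
finger_force: 1.1
time: 17.1
tool_pos: [525.4, 180.0, 5.3]
tcp_rot: [3.142, -0.0, 3.128]
contact_force: [-2.0, -0.7, 1.4]
grip_width: 91.6
finger_force: 1.0
```

```bash
python3 -m pendant '[-0.1,0,0,0,0,0,-1, -0.1,0,0,0,0,0,-1]';python3 -m pendant '[-0.08,0,0,0,0,0,-1, -0.06,0,0,0,0,0,-1]'; python3 -m pendant '[-0.06,0,0,0,0,0,-1, -0.06,0,0,0,0,0,-1]'
```

```text
time: 17.3
tool_pos: [531.4, 180.0, 5.3]
tcp_rot: [3.142, 0.0, 3.128]
contact_force: [-2.4, -0.3, -0.0]
grip_width: 91.9
finger_force: 0.7
time: 17.5
tool_pos: [535.2, 179.9, 5.2]
tcp_rot: [-3.142, -0.001, 3.128]
contact_force: [-5.7, 0.6, 5.2]
grip_width: 91.8
finger_force: 3.0
time: 17.7
tool_pos: [535.3, 179.8, 5.1]
tcp_rot: [-3.141, -0.008, 3.128]
contact_force: [-16.3, 1.0, 13.5]
grip_width: 91.9
finger_force: 8.3
```

```bash
python3 -m pendant '[0.3,0,0,0,0,0,-1, 0.3,0,-0.3,0,0,0,-1, 0,0,-1,0,0,0,-0.5, 0,0,-1,0,0,0,0, -0.7,0.9,-0.4,0,0,0,0, -0.7,0.9,0,0,0,0,0, -0.7,0.9,0,0,0,0,0, -0.7,0.9,0,0,0,0,0, 0,0,0,0,0,1,0, 0,0,0,0,0,1,0, 0,0,0,0,0,1,0, 0,0,0,0,0,1,0]'; python3 -m pendant '[0,0,0,0,0,1,0, 0,0,0,0,0,1,0, 0,0,0,0,0,1,0, 0,0,0,0,0,1,0, 0,0,0,0,0,1,0, 0,0,0,0,0,1,0, 0,0,0,0,0,1,0, 0,0,0,0,0,1,0, 0,0,0,0,0,1,0, 0,0,0,0,0,1,0, 0,0,0,0,0,1,0, 0,0,0,0,0,1,0]'; python3 -m pendant '[0,0,0,0,0,1,0, 0,0,0,0,0,1,0, 0,0,0,0,0,1,0, 0,0,0,0,0,1,0, 0,0,0,0,0,1,0, 0,0,0,0,0,1,0, 0,0,0,0,0,0.5,0, 0,0,0,0,0,0,0]'
python3 - <<'E'
from h import *
im=capture("top"); cv2.imwrite("pics/t3.png",im[160:360,190:450,::-1].repeat(3,0).repeat(3,1))
E
```

```text
time: 18.9
tool_pos: [606.6, 287.1, 87.0]
tcp_rot: [3.141, 0.001, 2.846]
contact_force: [-0.9, -0.5, 0.5]
grip_width: 46.2
finger_force: 0.0
time: 20.1
tool_pos: [606.6, 287.0, 87.1]
tcp_rot: [3.14, 0.0, 2.008]
contact_force: [-0.5, 0.1, -1.2]
grip_width: 46.1
finger_force: 0.0
time: 20.9
tool_pos: [606.6, 287.0, 87.1]
tcp_rot: [3.14, -0.0, 1.557]
contact_force: [0.7, 0.3, -0.7]
grip_width: 46.1
finger_force: 0.0
```

View pics/t3.png

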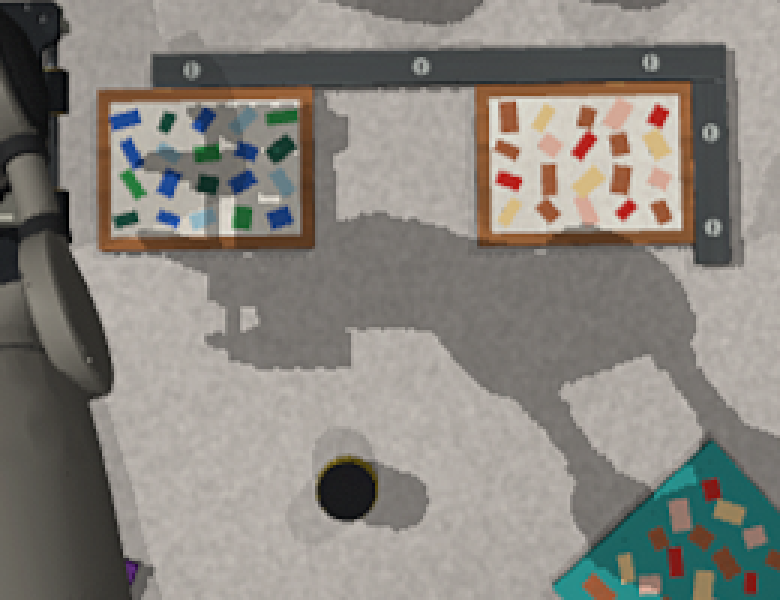

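Red sits in the corner, flush on both bars (crop x 478–692). Blue is flush under the long bar at crop x 98–314. Now I slide blue right.

```bash
python3 -m pendant '[0,0,0.9,0,0,0,0, 0,0,0.9,0,0,0,0, 0,0,0.6,0,0,0,0, 0,0,0.3,0,0,0,0, 0,0,0,0,0,0,0]'; python3 -m pendant '[-0.3,0,0,0,0,0,0, -0.25,0,0,0,0,0,0, -0.25,0,0,0,0,0,0, -0.25,0,0,0,0,0,0, -0.25,0,0,0,0,0,0, -0.25,0,0,0,0,0,0, -0.25,0,0,0,0,0,0, -0.25,0,0,0,0,0,0, -0.25,0,0,0,0,0,0, -0.25,0,0,0,0,0,0, -0.25,0,0,0,0,0,0]'; python3 -m pendant '[-0.25,0,0,0,0,0,0, -0.25,0,0,0,0,0,0, -0.25,0,0,0,0,0,0, -0.25,0,0,0,0,0,0, -0.2,0,0,0,0,0,0, -0.15,0,0,0,0,0,0, -0.12,0,0,0,0,0,0]'
```

```text
time: 21.45
tool_pos: [605.9, 286.7, 4.3]
tcp_rot: [-3.14, 0.001, 1.558]
contact_force: [-0.1, -0.0, 1.3]
grip_width: 45.8
finger_force: 0.0
time: 22.55
tool_pos: [605.3, 202.3, 5.3]
tcp_rot: [-3.142, -0.0, 1.557]
contact_force: [0.5, 2.4, 1.7]
grip_width: 45.7
finger_force: 1.2
time: 23.25
tool_pos: [604.7, 158.4, 5.3]
tcp_rot: [-3.142, -0.0, 1.557]
contact_force: [-0.3, 2.6, 1.3]
grip_width: 46.1
finger_force: 1.1
```

```bash
python3 -m pendant '[-0.1,0,0,0,0,0,0, -0.1,0,0,0,0,0,0, -0.08,0,0,0,0,0,0]'; python3 -m pendant '[-0.06,0,0,0,0,0,0, -0.06,0,0,0,0,0,0]'; python3 -m pendant '[-0.06,0,0,0,0,0,0, -0.04,0,0,0,0,0,0]'
```

```text
time: 23.55
tool_pos: [604.6, 150.3, 5.3]
tcp_rot: [-3.142, -0.0, 1.557]
contact_force: [0.5, 1.6, 1.2]
grip_width: 46.0
finger_force: 1.0
time: 23.75
tool_pos: [604.5, 147.7, 5.3]
tcp_rot: [3.142, -0.002, 1.557]
contact_force: [-0.0, 12.1, 0.5]
grip_width: 45.9
finger_force: 5.4
time: 23.95
tool_pos: [604.4, 147.5, 5.4]
tcp_rot: [3.141, -0.005, 1.557]
contact_force: [-0.1, 19.8, 0.1]
grip_width: 45.8
finger_force: 10.2
```

```bash
python3 -m pendant '[0.3,0,0,0,0,0,0, 0.5,0,0,0,0,0,0, 0.5,0,-0.6,0,0,0,0, 0.5,0,-1,0,0,0,0, 0.9,0,-1,0,0,0,0, 0.9,0,0,0,0,0,0, 0.9,0,0,0,0,0,0, 0.9,0,0,0,0,0,0, 0.5,0,0,0,0,0,0]'
python3 - <<'E'
from h import *
im=capture("top"); c=im[160:260,240:440,::-1]; cv2.imwrite("pics/t4.png",cv2.resize(c,None,fx=4,fy=4,interpolation=cv2.INTER_CUBIC))
for n in("panel_blue","panel_red"):
    for r in regions_of("top",n):
        if r["location"][1]<280:
            R,w=rect("top",r["pixels"],12); print(n,R)
E
```

```text
time: 24.85
tool_pos: [606.4, 323.1, 83.1]
tcp_rot: [-3.141, 0.0, 1.559]
contact_force: [-0.6, -0.3, -0.4]
grip_width: 46.3
finger_force: 0.0
panel_blue ((605.9088134765625, 58.525604248046875), (120.87480163574219, 159.8224334716797), 0.1477808952331543)
panel_red ((604.8760986328125, -101.47457885742188), (161.6618194580078, 122.25626373291016), 88.41337585449219)
```

View pics/t4.png

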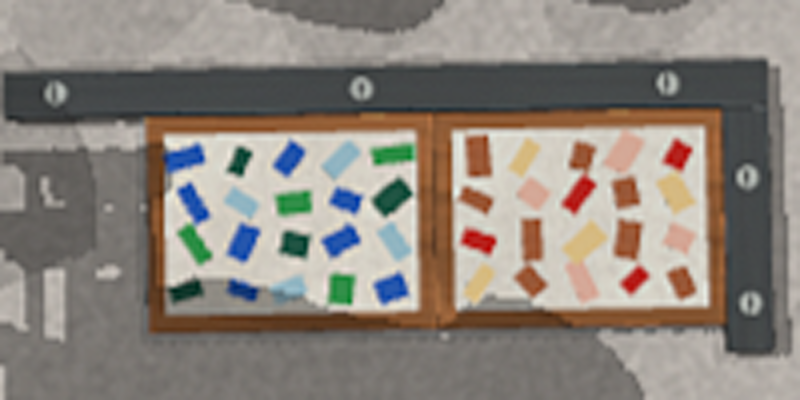

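The picture shows both panels in one row, flush under the long bar, with the seam closed at (435,220) and red against the short bar at (722,220). I'll press once across the seam to firm both against the bar.

```bash
python3 -m pendant '[-0.5,-0.3,0,0,0,0,0, -1,-0.3,0,0,0,0,0, -1,-0.3,0,0,0,0,0, -1,-0.3,0,0,0,0,0, -1,-0.3,0,0,0,0,0, -1,-0.3,0,0,0,0,0, -1,-0.3,0,0,0,0,0, -1,-0.3,0,0,0,0,0, -1,-0.3,0,0,0,0,0, -1,-0.3,0,0,0,0,0, -1,-0.2,0,0,0,0,0, -1,0,0,0,0,0,0]'; python3 -m pendant '[0,0,0,0,0,-0.5,0, 0,0,0,0,0,-1,0, 0,0,0,0,0,-1,0, 0,0,0,0,0,-1,0, 0,0,0,0,0,-1,0, 0,0,0,0,0,-1,0, 0,0,0,0,0,-1,0, 0,0,0,0,0,-1,0, 0,0,0,0,0,-1,0, 0,0,0,0,0,-1,0, 0,0,0,0,0,-1,0, 0,0,0,0,0,-1,0]'; python3 -m pendant '[0,0,0,0,0,-1,-1, 0,0,0,0,0,-1,-1, 0,0,0,0,0,-1,-1, 0,0,0,0,0,-1,-1, 0,0,0,0,0,-1,-1, 0,0,0,0,0,-1,-1, 0,0,0,0,0,-1,-1, 0,0,0,0,0,-1,-1, 0,0,0,0,0,-1,-1, 0,0,0,0,0,-1,-1, 0,0,0,0,0,-1,-1, 0,0,0,0,0,0,-1]'
```

```text
time: 26.2
tool_pos: [504.6, -25.2, 83.4]
tcp_rot: [-3.141, 0.0, 1.556]
contact_force: [0.6, -0.3, 0.5]
grip_width: 45.9
finger_force: 0.0
time: 27.4
tool_pos: [505.6, -24.2, 83.4]
tcp_rot: [-3.141, 0.0, 2.361]
contact_force: [-0.4, 0.3, 0.4]
grip_width: 46.0
finger_force: 0.0
time: 28.6
tool_pos: [505.7, -24.0, 83.4]
tcp_rot: [-3.141, -0.0, 3.127]
contact_force: [-0.7, -0.1, 0.6]
grip_width: 91.6
finger_force: 0.0
```

```bash
python3 -m pendant '[0,0.1,0.9,0,0,0,-1, 0,0,0.9,0,0,0,-1, 0,0,0.5,0,0,0,-1, 0,0,0.27,0,0,0,-1, -0.25,0,0,0,0,0,-1, -0.25,0,0,0,0,0,-1, -0.15,0,0,0,0,0,-1, -0.08,0,0,0,0,0,-1, -0.08,0,0,0,0,0,-1]'; python3 -m pendant '[-0.06,0,0,0,0,0,-1, -0.06,0,0,0,0,0,-1]'
```

```text
time: 29.5
tool_pos: [531.1, -20.1, 6.7]
tcp_rot: [-3.142, 0.001, 3.128]
contact_force: [0.2, 0.4, 0.4]
grip_width: 91.9
finger_force: 0.0
time: 29.7
tool_pos: [532.4, -19.9, 6.1]
tcp_rot: [3.141, -0.004, 3.128]
contact_force: [-5.5, 0.7, 4.0]
grip_width: 91.7
finger_force: 3.1
```

```bash
python3 -m pendant '[-0.06,0,0,0,0,0,-1, -0.06,0,0,0,0,0,-1]'; python3 -m pendant '[0.3,0,0,0,0,0,-1, 0.6,0,0,0,0,0,-1, 0.3,0,-0.6,0,0,0,-1, 0,0,-1,0,0,0,-1, 0,0,-1,0,0,0,-1, 0,0,-1,0,0,0,-1, 0.8,0,-0.5,0,0,0,-1, 0.8,0,0,0,0,0,-1, 0.5,0,0,0,0,0,-1, 0,0,0,0,0,0,-1]'
python3 - <<'E'
from h import *
im=capture("scene"); c=im[200:340,200:440,::-1]; cv2.imwrite("pics/s5.png",cv2.resize(c,None,fx=3.3,fy=3.3,interpolation=cv2.INTER_CUBIC))
E
```

```text
time: 29.9
tool_pos: [533.0, -19.8, 5.9]
tcp_rot: [3.141, -0.011, 3.129]
contact_force: [-18.5, -0.8, 15.3]
grip_width: 91.5
finger_force: 9.2
time: 30.9
tool_pos: [437.3, -18.7, 129.5]
tcp_rot: [3.141, -0.0, 3.128]
contact_force: [0.6, 0.4, 0.2]
grip_width: 91.7
finger_force: 0.0
```

View pics/s5.png

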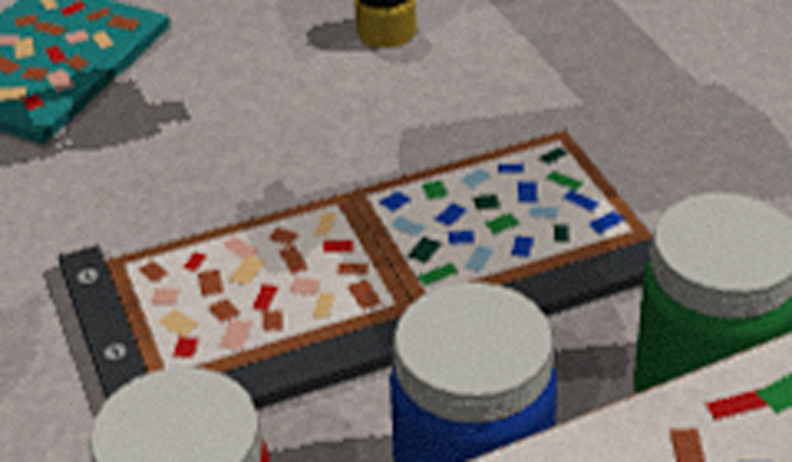

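The row is tight: the seam is closed at (380,245), red lies against the short bar at (130,310), and both panels are flush with the long bar. The robot is clear of everything, so I am handing in.

```bash
python3 -c "
from plant import close_job
print(close_job())"
```

```text
the job is handed in; nothing more can be done
None
```

I handed the job in at about 31 s: both panels lie in one straight row in the guide's corner, red against the short end bar and blue tight beside it, pushed only on their edges, and the other things were left where they were.

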